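# Unpack two small plants from their carton

### The job

Two small potted plants have come in the cardboard carton. First swing both of its flaps right open, past upright so that they lean well outwards, and leave them open; then lift the plants out and set each gently down on the dish of its own pot's shape, round pot in the round saucer and square pot in the square dish, standing upright and flat inside the rim. Do not tip or drop the plants, and leave the other things around where they are.

Things in the scene. Friction and masses are not known exactly. Their poses are not given: they have to be found in the camera images.
- carton: the brown cardboard carton, heavy enough not to move, outside 250 (its x) by 180 (its y) by 100 high, walls and floor 4 thick, a 49 high divider across its middle in the y direction; origin at the centre of its underside, z up. The two plants stand inside, one on each side of the divider. (sizes in mm)
- flap_left (a joint): the left (+y of the carton) cardboard flap: 246 long along the carton's x, 82 from hinge to free edge, 4 thick. 0 = lying flat over the carton, 1.57 = upright, stops at 2.4 = leaning far outwards; it stays where it is left. It stands ajar at the start. (sizes in mm)
- flap_left_hinge (a point): middle of the left flap's hinge line, on the carton's upper rim (100 above the surface); the line runs along the carton's x (sizes in mm)
- flap_left_edge (a point): middle of the left flap's free edge; moves with the flap (sizes in mm)
- flap_right (a joint): the right (-y of the carton) cardboard flap: 246 long along the carton's x, 82 from hinge to free edge, 4 thick. 0 = lying flat over the carton, 1.57 = upright, stops at 2.4 = leaning far outwards; it stays where it is left. It stands ajar at the start. (sizes in mm)
- flap_right_hinge (a point): middle of the right flap's hinge line, on the carton's upper rim (100 above the surface); the line runs along the carton's x (sizes in mm)
- flap_right_edge (a point): middle of the right flap's free edge; moves with the flap (sizes in mm)
- pot_round: a ball cactus in a round terracotta pot; pot 58 diameter (straight sides from 20 to 62 above its foot, foot 50 diameter), plant up to 90; 0.25 kg or so; origin at the centre of its underside, z up (sizes in mm)
- pot_square: a spiky rosette plant in a square terracotta pot; pot 58 by 58 by 62 high, sides along its x and y, plant within the pot's outline and up to 89 high; 0.25 kg or so; origin at the centre of its underside, z up (sizes in mm)
- dish_round_in (a point): centre of the inner floor (5 above the surface) of the round terracotta saucer: 104 outside diameter, rim 12 high, inner floor about 84 across; fixed (sizes in mm)
- dish_square_in (a point): centre of the inner floor (4.5 above the surface) of the square terracotta dish: 105 by 105 outside, rim 12 high, inside 96 by 96; its x and y lie along its sides; fixed (sizes in mm)
- empty_pot: an empty terracotta cup-shaped pot, 60 across and 55 high, in mm; origin at the centre of its underside. A bystander.
- trowel: a hand trowel lying flat, about 260 long and 26 high, wooden handle and steel blade, in mm; origin at the centre of its underside. A bystander.
- mister: an amber glass plant mister with a black spray head, 76 across and 170 high, in mm; origin at the centre of its underside. A bystander.
- watering_can: a small grey metal watering can, 115 high, spout tip about 155 high and 140 from its axis, in mm; origin at the centre of its underside. A bystander.
- pebble_jar: a glass jar with a steel lid, 70 across and 90 high, in mm; origin at the centre of its underside. A bystander.
- small_succulent: a small succulent in a white ceramic pot, 70 across and about 85 high, in mm; origin at the centre of its underside. A bystander.
Mind the look-alikes: they are no part of the job. What is shaped like the pot_square but blue or yellow is not meant.

How it is judged:
By the outcome, as a careful person would: the job done as asked, in the order asked, and still so for the second after the job is handed in, with the robot touching nothing.
It also fails if it takes over 72 s, if anything falls off the work surface, if the arm or the gripper's body presses on something with over 40 N, if the wrist force passes 120 N, or if a joint passes its speed limit or range.

### The arm

A 7-joint arm with a two-finger parallel gripper is mounted at the origin on the work surface. World frame = base frame: x ahead of the robot, y to its left, z up, the work surface at z = 0. Lengths are in m, angles in rad, forces in N, time in s.
With the tool pointing down it reaches from about 0.35 to 0.9 m from the base axis. Payload 8.1 kg.
Tool frame: the origin (TCP) lies midway between the tips of the shut fingers; the grasp point (between the pads) lies 19 mm behind it; z points along the fingers, y is the line along which they close (so a half turn about z gives the same grasp; the last joint's range is limited). The gripper opens to 92 mm and grips with 3 to 60 N. Pads are 19 mm wide; open, the fingers measure 130 mm over their backs; the gripper's body (75 mm by 190 mm) begins 47 mm behind the grasp point.
Start: joints at [1.176, 0.434, 0.025, 1.573, -0.012, 1.134, -0.075], TCP at [0.18, -0.599, 0.227] pointing down, gripper open.
Joint ranges: [-2.62, 2.62], [-0.44, 2.09], [-1.27, 1.32], [0.08, 2.57], [-1.32, 4.46], [0.12, 2], [-2.74, 2.74]. Speed limits (rad/s): [2.22, 2.22, 3.01, 3.01, 3.14, 3.14, 3.14].

### API

Orientations are given as a rotation vector (axis times angle).
In Python, from cell import observe, cams, job gives the robot as it stands. The module is installed in compiled form; this text tells all that it offers.
- The arm moves only by the tool step_arm, never from a script. Its argument "steps" is a list of rows, each a list of 6 numbers: the shift along the world's x, y, z in mm, then the turn, a rotation vector about the world's x, y, z in rad. In form: [[dx, dy, dz, rx, ry, rz], ...]. A call has 1 to 20 rows; each row shifts and turns the commanded pose from where the row before left it; what a row does not reach is not made up. A row lasts 1/12 s, in which the tool goes at most 41.7 mm and 7.16 degrees, less where a joint would pass 70% of its speed; a pose out of reach is approached as far as the arm can. A call with a gripper value outside its range is refused whole. "gripper" is the opening, from 0 (shut) to 1 (fully open), set as the call begins (left out, the last holds). The fingers move at their own pace and stop on an object; "force" is the grip in N (left out, the last holds). Time passes only in rows, so rows that do not move let the fingers close. It gives the time, the measured TCP pose, the force, the opening and the grip force at its end, in the units of the state.
- observe(): the state, without advancing time (a new reading comes with each control period).
- cams.get_image(name): name is "scene" or "top"; returns the picture (384x512x3 uint8, red, green, blue); there is no depth.
- cams.get_calibration(name): a dict with "fov_y" (degrees; the focal length in pixels is half the picture's height over the tangent of half this angle, whatever the lens; pixels are square), "cx", "cy" (the principal point, pixels), "world_to_cam" (4x4, takes a point from world to camera coordinates). Camera axes: x right, y up, looking along -z (the intrinsics and any distortion apply to the point x, -y, -z); pixel columns grow to the right and rows downward; lengths in m; the calibration is good to about 2 mm. A picture is of the moment at which its call begins. get_calibration takes no time and is no camera call.
- job.sign_off(): hands the job in; it is judged then, once.
The state is a dict: "clock": time; "joints": joint angles; "dq": joint speeds; "joint_efforts": joint torques, N m; "position": TCP position; "ee_rot": TCP orientation; "force": force on the tool from outside, world axes, zero at the start; "ft_torque": the same for the moment, N m; "width": opening from 0.0 (shut) to 1.0 (fully open); "gripper_force": force on a finger pad.
Only numpy, scipy, OpenCV 4.12 (cv2) and the standard library are available. Lean on these libraries where they do the work, as an engineer would, in place of code of your own. Each camera call takes 0.05 s, during which the arm holds its last target. There are 200 camera calls.

## Working session

There is one attempt and no reset: what is moved stays moved. The work goes in short steps, Python scripts to look and compute and a tool call to move; the robot and the scene stay as the last step left them, time stands still between calls to the robot, and variables do not carry over. Pictures are saved under pics/ and viewed, at most 10 in all, crops included, and the job is handed in when it is done.

Besides the shell and the picture viewer there is one more tool, called as name(argument=value, ...), one argument or row to a line, values as JSON. step_arm: Moves the arm, as the interface text tells. Its arguments: {"type":"object","properties":{"steps":{"type":"array","items":{"type":"array","items":{"type":"number"}}},"gripper":{"type":"number"},"force":{"type":"number"}},"required":["steps"]}

```bash
mkdir -p pics; python3 - <<'E'
from cell import observe,cams,job
import cv2
print({k:v for k,v in observe().items()})
for n in("scene","top"):
    im=cams.get_image(n); cv2.imwrite(f"pics/{n}0.png",im[:,:,::-1]); c=cams.get_calibration(n); print(n,c)
E
```

```text
{'clock': 0.0, 'joints': array([ 1.17639328,  0.43522732,  0.02497885,  1.57410619, -0.01159057,
        1.13399854, -0.07507909]), 'dq': array([ 0.00064822,  0.00010878,  0.00061895,  0.00120608, -0.0004525 ,
       -0.00082939, -0.0006667 ]), 'joint_efforts': array([-1.02647733e-03, -6.67851448e+01,  9.84785222e-01, -3.14460862e+01,
       -6.04940462e-02,  4.30192868e-02,  1.76843860e-04]), 'position': array([ 0.1795889 , -0.59810187,  0.22593884]), 'ee_rot': array([-3.10669439e+00, -4.56435517e-01,  6.03870544e-04]), 'force': array([-0.04278851, -0.86851343,  0.17169872]), 'ft_torque': array([-0.06481793, -0.03291132,  0.0223107 ]), 'gripper_force': 0.0, 'width': 0.9992275983634202}
scene {'fov_y': 57.60681329331891, 'cx': 255.95957969420832, 'cy': 196.01307074712727, 'world_to_cam': array([[ 0.68179294,  0.73154147, -0.00233761, -0.30045521],
       [-0.57150615,  0.53463012,  0.62253623,  0.31405853],
       [ 0.45666083, -0.42310484,  0.78258749, -1.65751824],
       [ 0.        ,  0.        ,  0.        ,  1.        ]])}
top {'fov_y': 57.9171562924056, 'cx': 253.93577594344987, 'cy': 192.04406353683183, 'world_to_cam': array([[ 0.02462231, -0.99963514,  0.01110494, -0.11590611],
       [ 0.99551213,  0.02553306,  0.09112441, -0.55151936],
       [-0.0913747 ,  0.00881141,  0.9957776 , -1.06382651],
       [ 0.        ,  0.        ,  0.        ,  1.        ]])}
```

View pics/scene0.png

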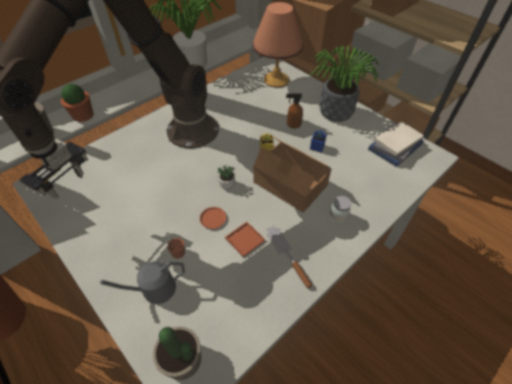

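View pics/top0.png

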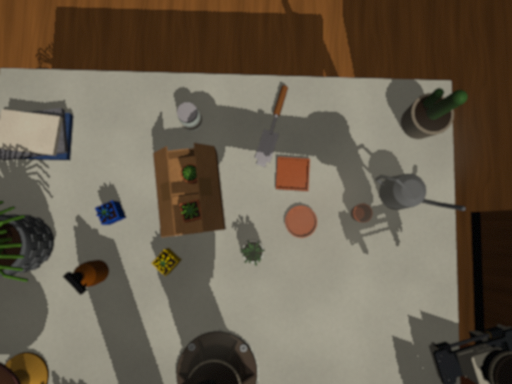

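The top view shows the carton at about (188,190), with the ball cactus at (190,173) and the rosette at (191,210). The square dish is at (292,172) and the round saucer at (300,220). The look-alikes are the blue pot at (110,212) and the yellow pot at (166,262). The white succulent is at (252,250), the empty pot at (361,212) and the trowel at (272,120). By the description I want the two terracotta pots inside the carton, so I'll check those in a close crop.

```bash
python3 - <<'E'
import cv2,numpy as np
t=cv2.imread("pics/top0.png");s=cv2.imread("pics/scene0.png")
a=cv2.resize(t[135:245,140:240],None,fx=5,fy=5,interpolation=cv2.INTER_CUBIC)
b=cv2.resize(s[130:215,240:345],None,fx=4,fy=4,interpolation=cv2.INTER_CUBIC)
o=np.zeros((550,920,3),np.uint8);o[:550,:500]=a;o[:340,500:920]=b
o=cv2.resize(np.clip(o*1.5,0,255).astype(np.uint8),(800,478));cv2.imwrite("pics/crop0.png",o)
E
```

```text
(no output)
```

View pics/crop0.png

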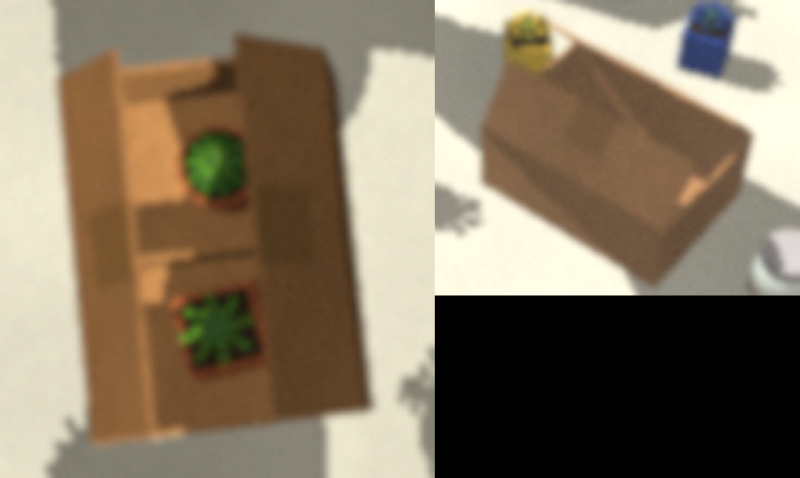

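The crop confirms it. The ball cactus in the round terracotta pot is at top (189.5,172.5), and the rosette in the square terracotta pot is at (190,211). The left flap (+y) is nearly upright and the right flap leans inward over the box. Next I'll measure the hinge lines, flap edges and dishes.

```bash
cat > h.py <<'E'
import numpy as np,cv2
from cell import observe,cams,job
def K(n):
    c=cams.get_calibration(n);f=192/np.tan(np.radians(c["fov_y"]/2));return f,c["cx"],c["cy"],np.array(c["world_to_cam"])
def ray(n,p):
    f,cx,cy,W=K(n);d=W[:3,:3].T@np.array([(p[0]-cx)/f,-(p[1]-cy)/f,-1]);o=-W[:3,:3].T@W[:3,3];return o,d
def onz(n,p,z):
    o,d=ray(n,p);return o+d*(z-o[2])/d[2]
def tri(pt,ps):
    o1,d1=ray("top",pt);o2,d2=ray("scene",ps);A=np.c_[d1,-d2];s=np.linalg.lstsq(A,o2-o1,rcond=None)[0]
    a=o1+s[0]*d1;b=o2+s[1]*d2;return (a+b)/2,np.linalg.norm(a-b)
def proj(n,X):
    f,cx,cy,W=K(n);c=W[:3,:3]@X+W[:3,3];return np.array([cx+f*c[0]/-c[2],cy-f*c[1]/-c[2]])
def red(n,im,roi):
    h=cv2.cvtColor(im,cv2.COLOR_BGR2HSV);m=((h[...,0]<9)|(h[...,0]>175))&(h[...,1]>115)&(h[...,2]>70)
    k=np.zeros(m.shape,np.uint8);x0,y0,x1,y1=roi;k[y0:y1,x0:x1]=m[y0:y1,x0:x1]
    c=max(cv2.findContours(k,cv2.RETR_EXTERNAL,cv2.CHAIN_APPROX_NONE)[0],key=cv2.contourArea);M=cv2.moments(c)
    return np.array([M["m10"]/M["m00"],M["m01"]/M["m00"]]),c
E
python3 - <<'E'
from h import *
np.set_printoptions(precision=4,suppress=True)
t=cv2.imread("pics/top0.png");s=cv2.imread("pics/scene0.png")
for nm,rt,rs in(("sq",(265,145,320,200),(222,220,270,260)),("rd",(278,198,325,242),(195,203,232,234))):
    a,ca=red("top",t,rt);b,cb=red("scene",s,rs);print(nm,a,b,cv2.contourArea(ca),cv2.contourArea(cb),tri(a,b),onz("top",a,.012),onz("scene",b,.012))
    print(cv2.minAreaRect(ca), cv2.minAreaRect(np.array([onz("top",q[0],.012)[:2]*1000 for q in ca],np.float32)))
g=lambda u,v:(140+u/4.348,135+v/4.348)
for nm,p,z in(("LH",(60,80),.1),("LH",(92,440),.1),("RH",(328,50),.1),("RH",(370,408),.1),("LE",(115,55),.18),("LE",(150,438),.18),("RE",(235,38),.15),("RE",(272,415),.15),("cact",(215,163),.085),("ros",(218,330),.085)):
    print(nm,onz("top",g(*p),z))
for n in("top","scene"):print(n,ray(n,(0,0))[0])
E
```

```text
Traceback (most recent call last):
  File "h.py", line 17, in red
    c=max(cv2.findContours(k,cv2.RETR_EXTERNAL,cv2.CHAIN_APPROX_NONE)[0],key=cv2.contourArea);M=cv2.moments(c)
ValueError: max() iterable argument is empty
```

```bash
sed -i 's/(h\[...,0\]<9)|(h\[...,0\]>175))&(h\[...,1\]>115)/(h[...,0]<13)|(h[...,0]>172))\&(h[...,1]>95)/' h.py
cat > m1.py <<'E'
from h import *
np.set_printoptions(precision=4,suppress=True)
t=cv2.imread("pics/top0.png");s=cv2.imread("pics/scene0.png")
print(cv2.cvtColor(t,cv2.COLOR_BGR2HSV)[[172,220],[292,300]],cv2.cvtColor(s,cv2.COLOR_BGR2HSV)[[240,217],[245,213]])
for nm,rt,rs in(("sq",(265,145,320,200),(222,220,270,260)),("rd",(278,198,325,242),(195,203,232,234))):
    a,ca=red("top",t,rt);b,cb=red("scene",s,rs);print(nm,a,b,cv2.contourArea(ca),cv2.contourArea(cb),tri(a,b),onz("top",a,.012),onz("scene",b,.012))
    print(cv2.minAreaRect(np.array([onz("top",q[0],.012)[:2]*1000 for q in ca],np.float32)),cv2.minAreaRect(np.array([onz("scene",q[0],.012)[:2]*1000 for q in cb],np.float32)))
g=lambda u,v:(140+u/4.348,135+v/4.348)
for nm,p,z in(("LH",(60,80),.1),("LH",(92,440),.1),("RH",(328,50),.1),("RH",(370,408),.1),("LE",(115,55),.18),("LE",(150,438),.18),("RE",(235,38),.15),("RE",(272,415),.15),("cact",(215,163),.085),("ros",(218,330),.085)):
    print(nm,onz("top",g(*p),z))
for n in("top","scene"):print(n,ray(n,(0,0))[0])
E
python3 m1.py
```

```text
[[ 10 176 145]
 [  9 141 147]] [[  8 145 156]
 [  9 142 158]]
sq [292.3096 173.1867] [244.813  238.8962] 1011.5 657.0 (array([ 0.6205, -0.2238,  0.0058]), np.float64(0.000912773282890181)) [ 0.6193 -0.2234  0.012 ] [ 0.6237 -0.2259  0.012 ]
((619.5452880859375, -223.3792724609375), (104.59675598144531, 106.42300415039062), 87.74776458740234) ((622.2644653320312, -224.3717498779297), (103.203125, 104.14070892333984), 87.55615234375)
rd [300.4852 220.7694] [212.8184 217.7061] 745.0 397.5 (array([ 0.4686, -0.2515,  0.0089]), np.float64(0.001240985116112913)) [ 0.4681 -0.2515  0.012 ] [ 0.4709 -0.2521  0.012 ]
((469.1908874511719, -251.56948852539062), (97.6904067993164, 98.27110290527344), 1.3887200355529785) ((470.430908203125, -253.16848754882812), (95.92535400390625, 92.43110656738281), 46.928070068359375)
LH [0.6542 0.1964 0.1   ]
LH [0.4128 0.163  0.1   ]
RH [0.6798 0.0158 0.1   ]
RH [ 0.4384 -0.0205  0.1   ]
LE [0.6552 0.1401 0.18  ]
LE [0.4182 0.1075 0.18  ]
RE [0.6749 0.0708 0.15  ]
RE [0.4333 0.0377 0.15  ]
cact [0.6024 0.092  0.085 ]
ros [0.4882 0.0852 0.085 ]
top [ 0.4547 -0.0924  1.1109]
scene [ 1.1413 -0.6494  1.1009]
```

step_arm(
  steps=[
    [18.3,34.5,3,0,0,0.071],
    [18.3,34.5,3,0,0,0.071],
    [18.3,34.5,3,0,0,0.071],
    [18.3,34.5,3,0,0,0.071],
    [18.3,34.5,3,0,0,0.071],
    [18.3,34.5,3,0,0,0.071],
    [18.3,34.5,3,0,0,0.071],
    [18.3,34.5,3,0,0,0.071],
    [18.3,34.5,3,0,0,0.071],
    [18.3,34.5,3,0,0,0.071],
    [18.3,34.5,3,0,0,0.071],
    [18.3,34.5,3,0,0,0.071],
    [18.3,34.5,3,0,0,0.071],
    [18.3,34.5,3,0,0,0.071],
    [18.3,34.5,3,0,0,0.071],
    [18.3,34.5,3,0,0,0.071],
    [18.3,34.5,3,0,0,0.071],
    [18.3,34.5,3,0,0,0.071],
    [18.3,34.5,3,0,0,0.071],
    [18.3,34.5,3,0,0,0.071],
  ],
  gripper=0,
  force=20,
)

```text
clock: 1.77
position: [0.5462, 0.093, 0.2866]
ee_rot: [-2.056, -2.375, 0.001]
force: [1.1, -0.3, -0.6]
width: 0.003
gripper_force: 0.0
```

step_arm(
  steps=[
    [0,0,-30,0,0,0],
    [0,-1,-30,0,0,0],
    [0,-1,-30,0,0,0],
    [0,0,-30,0,0,0],
    [0,0,-26,0,0,0],
    [-1.5,11,0,0,0,0],
    [-1.5,11,0,0,0,0],
    [-1.3,9.4,0,0,0,0],
    [-1.3,9.4,0,0,0,0],
    [-1.3,9.4,0,0,0,0],
  ],
)

```text
clock: 2.6
position: [0.5397, 0.1415, 0.1426]
ee_rot: [2.058, 2.372, 0.004]
force: [0.4, -1.0, 0.9]
width: 0.005
gripper_force: 0.5
```

step_arm(
  steps=[
    [-1.3,9.4,0,0,0,0],
    [-1.3,9.4,0,0,0,0],
    [-1.3,9.4,0,0,0,0],
    [-1.3,9.4,0,0,0,0],
    [-1.3,9.4,0,0,0,0],
    [-1.3,9.4,0,0,0,0],
    [0,0,0,0,0,0],
  ],
)

```text
clock: 3.18
position: [0.5304, 0.1988, 0.1409]
ee_rot: [-2.056, -2.374, -0.002]
force: [-0.3, 0.4, 0.6]
width: 0.005
gripper_force: 0.0
```

step_arm(
  steps=[
    [-0.8,5.5,-4,0,0,0],
    [0,0,0,0,0,0],
    [1,-7,3,0,0,0],
    [3.6,-25.7,0,0,0,0],
    [3.6,-25.7,0,0,0,0],
    [3.6,-25.7,0,0,0,0],
    [3.6,-25.7,0,0,0,0],
    [2,-14,0,0,0,0],
    [1.3,-9.4,0,0,0,0],
    [1.3,-9.4,0,0,0,0],
    [1.3,-9.4,0,0,0,0],
    [1.3,-9.4,0,0,0,0],
  ],
)

```text
clock: 4.18
position: [0.553, 0.0402, 0.14]
ee_rot: [-2.058, -2.374, -0.001]
force: [-0.4, 0.7, 1.1]
width: 0.006
gripper_force: 0.5
```

step_arm(
  steps=[
    [1.3,-9.4,0,0,0,0],
    [1.3,-9.4,0,0,0,0],
    [1.3,-9.4,0,0,0,0],
    [1.3,-9.4,0,0,0,0],
    [1.3,-9.4,0,0,0,0],
    [1.3,-9.4,0,0,0,0],
    [0,0,0,0,0,0],
  ],
)

```text
clock: 4.77
position: [0.5609, -0.0193, 0.1395]
ee_rot: [2.062, 2.369, -0.002]
force: [-0.6, -0.7, -0.4]
width: 0.005
gripper_force: 0.0
```

step_arm(
  steps=[
    [0.9,-6.5,-4,0,0,0],
    [0,0,0,0,0,0],
    [-1,8,10,0,0,0],
    [0,0,35,0,0,0],
    [0,0,35,0,0,0],
    [-13,-30,15,0,0,0],
    [-13,-30,15,0,0,0],
    [-13,-30,15,0,0,0],
    [-13,-30,15,0,0,0],
    [-13,-30,10,0,0,0],
    [-13,-30,0,0,0,0],
    [-13,-30,0,0,0,0],
    [-13,-30,0,0,0,0],
  ],
  gripper=1,
)

```text
clock: 5.85
position: [0.4559, -0.2554, 0.2867]
ee_rot: [2.058, 2.373, -0.0]
force: [0.6, 0.3, -1.5]
width: 0.899
gripper_force: 0.0
```

```bash
python3 - <<'E'
from h import *
t=cams.get_image("top")[:,:,::-1];s=cams.get_image("scene")[:,:,::-1]
cv2.imwrite("pics/top1.png",t);cv2.imwrite("pics/scene1.png",s)
a=cv2.resize(t[135:245,130:230],None,fx=4,fy=4,interpolation=cv2.INTER_CUBIC)
b=cv2.resize(s[125:225,230:330],None,fx=4,fy=4,interpolation=cv2.INTER_CUBIC)
o=np.zeros((440,800,3),np.uint8);o[:440,:400]=a;o[:400,400:800]=b
cv2.imwrite("pics/crop1.png",np.clip(o*1.4,0,255).astype(np.uint8))
E
```

```text
(no output)
```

View pics/crop1.png

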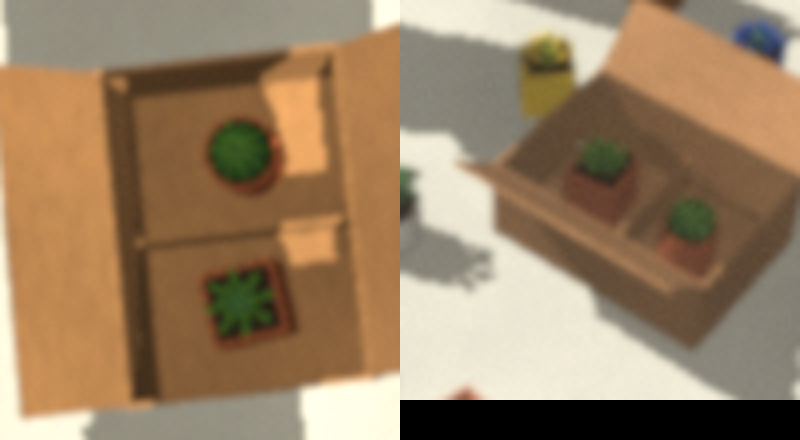

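Both flaps now lean well outward, and both plants stand clear: the cactus at crop (241,150) and scene (691,219), the rosette at (239,303) and scene (603,157). I'll measure them by masks in both views.

```bash
cat > m2.py <<'E'
from h import *
np.set_printoptions(precision=4,suppress=True)
t=cv2.imread("pics/top1.png");s=cv2.imread("pics/scene1.png")
def green(im,roi):
    h=cv2.cvtColor(im,cv2.COLOR_BGR2HSV);x0,y0,x1,y1=roi;m=np.zeros(h.shape[:2],np.uint8)
    m[y0:y1,x0:x1]=((h[...,0]>32)&(h[...,0]<95)&(h[...,1]>60))[y0:y1,x0:x1]
    M=cv2.moments(m,True);return np.array([M["m10"],M["m01"]])/M["m00"],M["m00"]
out=[]
for nm,rt,rs in(("rd",(178,160,205,186),(392,168,415,190)),("sq",(178,198,206,224),(370,155,393,174))):
    rs=(rs[0],)+rs[1:]
    rs={"rd":(393,168,414,190),"sq":(372,155,392,172)}[nm]
    rs=tuple(np.array({"rd":(295,172,315,188),"sq":(272,157,292,172)}[nm]))
    a,na=green(t,rt);b,nb=green(s,rs);X,e=tri(a,b);print(nm,a,na,b,nb,X,e)
    # terracotta+green blob in top view = rim silhouette, plus the visible side below
    h=cv2.cvtColor(t,cv2.COLOR_BGR2HSV);x0,y0,x1,y1=rt;x0-=4;y0-=4;x1+=6;y1+=6
    big=cv2.resize(h[y0:y1,x0:x1],None,fx=8,fy=8,interpolation=cv2.INTER_NEAREST)
    v=cv2.resize(t[y0:y1,x0:x1],None,fx=12,fy=12,interpolation=cv2.INTER_CUBIC)
    out.append(cv2.resize(np.clip(v*1.8,0,255).astype(np.uint8),(390,390)));print("crop",x0,y0,x1,y1)
    c=rt;print("hsv row",[tuple(int(k) for k in h[int(a[1])+2,x]) for x in range(x0,x1,1)])
cv2.imwrite("pics/crop2.png",np.hstack(out))
g=lambda u,v:(130+u/4,135+v/4)
for z in(.066,):
  for nm,p in(("rim rd",(246,156)),("sq corners",(203,268)),("",(278,258)),("",(290,336)),("",(215,350))):print(nm,onz("top",g(*p),z))
for p in((107,73),(140,402),(330,52),(363,380)):print("carton",onz("top",g(*p),.1))
E
python3 m2.py
```

```text
rd [189.5897 172.4103] 156.0 [302.5065 179.4416] 77.0 [0.6049 0.0944 0.0734] 0.0018983759147340002
crop 174 156 211 192
hsv row [(15, 146, 96), (15, 146, 96), (15, 148, 95), (15, 146, 96), (14, 146, 98), (14, 147, 99), (14, 155, 94), (13, 159, 80), (17, 161, 57), (38, 148, 43), (47, 155, 51), (48, 153, 55), (47, 158, 58), (47, 164, 59), (47, 162, 60), (47, 162, 60), (48, 156, 59), (48, 163, 58), (48, 155, 56), (49, 160, 51), (51, 141, 47), (51, 150, 39), (46, 124, 35), (17, 156, 44), (11, 175, 70), (10, 176, 87), (11, 167, 101), (13, 154, 129), (14, 147, 156), (15, 145, 167), (15, 145, 172), (15, 145, 172), (15, 145, 171), (15, 145, 171), (15, 146, 170), (15, 145, 171), (15, 147, 163)]
sq [189.8713 210.2047] 171.0 [280.2615 164.1231] 65.0 [0.4906 0.0875 0.0775] 0.0004320047969676378
crop 174 194 212 230
hsv row [(15, 146, 98), (15, 146, 98), (14, 147, 97), (15, 146, 96), (15, 145, 95), (15, 148, 95), (17, 147, 90), (22, 148, 76), (32, 151, 59), (40, 159, 53), (43, 167, 49), (45, 158, 50), (46, 149, 53), (48, 139, 55), (51, 137, 56), (50, 134, 57), (49, 141, 56), (48, 144, 55), (50, 140, 53), (47, 150, 51), (43, 161, 46), (41, 149, 41), (36, 117, 35), (24, 115, 31), (11, 140, 40), (8, 166, 60), (9, 170, 72), (9, 171, 67), (11, 167, 61), (13, 151, 71), (14, 151, 86), (15, 145, 93), (14, 143, 98), (15, 146, 98), (15, 146, 96), (15, 145, 97), (15, 148, 95), (15, 146, 96)]
rim rd [0.6006 0.089  0.066 ]
sq corners [0.5148 0.1178 0.066 ]
 [0.5238 0.0618 0.066 ]
 [0.4655 0.0505 0.066 ]
 [0.4537 0.1061 0.066 ]
carton [0.6549 0.1878 0.1   ]
carton [0.415 0.152 0.1  ]
carton [0.675  0.0243 0.1   ]
carton [ 0.4347 -0.0081  0.1   ]
```

View pics/crop2.png

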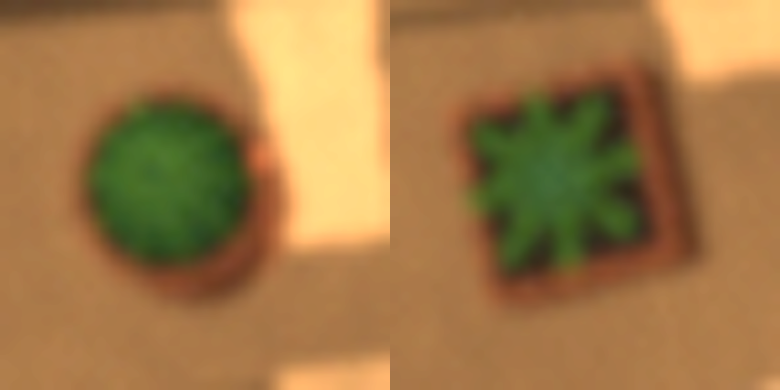

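The crop shows the round rim centred at about (175,192). The square rim corners are at about (65,98), (255,62), (285,248) and (107,305), relative to its panel. The square pot is turned about 10° and is roughly aligned with the carton.

```bash
python3 - <<'E'
from h import *
np.set_printoptions(precision=4,suppress=True)
g=lambda u,v:(174+u/10.26,194+v/10.83); r=lambda u,v:(174+u/10.54,156+v/10.83)
c=np.array([onz("top",g(*p),.066) for p in((65,98),(255,62),(285,248),(107,305))]);print(c,c.mean(0))
for i in range(4):
    d=c[(i+1)%4]-c[i];print(np.linalg.norm(d),np.degrees(np.arctan2(d[1],d[0])))
print("rd",onz("top",r(175,192),.066),onz("top",r(168,184),.076))
C=np.array([.5455,.089]);ex=np.array([.990,.139]);ey=np.array([-.139,.99])
for p in(c.mean(0)[:2],onz("top",r(175,192),.066)[:2]):print("carton xy",(p-C)@ex,(p-C)@ey)
# scene-view check of rims
s=cv2.imread("pics/scene1.png")
for p in(c.mean(0),onz("top",r(175,192),.066)):print(proj("scene",p),(proj("scene",p)-[230,125])*4+[400,0])
a=[onz("top",(130+u/4,135+v/4),.053) for u,v in((140,243),(342,216))];print("divider",a,[(q[:2]-C)@ex for q in a])
E
```

```text
[[0.5117 0.1189 0.066 ]
 [0.5231 0.0637 0.066 ]
 [0.4717 0.0529 0.066 ]
 [0.4547 0.1041 0.066 ]] [0.4903 0.0849 0.066 ]
0.056376628740492846 -78.30554922300918
0.05248595525579335 -168.15959053757257
0.053983021077657733 108.35282573105395
0.05881618617969727 14.512263760531301
rd [0.6014 0.0917 0.066 ] [0.6022 0.0921 0.076 ]
carton xy -0.055221552385131205 0.0036202605980442037
carton xy 0.055728590377309185 -0.005062311921412204
[279.5489 166.3777] [598.1955 165.5109]
[300.9549 180.5972] [683.8195 222.3886]
divider [array([0.5335, 0.1691, 0.053 ]), array([0.5581, 0.0161, 0.053 ])] [np.float64(-0.0007778716877876183), np.float64(0.0023365566824369)]
```

step_arm(
  steps=[
    [12.2,29,0,0,0,-0.051],
    [12.2,29,0,0,0,-0.051],
    [12.2,29,0,0,0,-0.051],
    [12.2,29,0,0,0,-0.051],
    [12.2,29,0,0,0,-0.051],
    [12.2,29,0,0,0,-0.051],
    [12.2,29,0,0,0,-0.051],
    [12.2,29,0,0,0,-0.051],
    [12.2,29,0,0,0,-0.051],
    [12.2,29,0,0,0,-0.051],
    [12.2,29,0,0,0,-0.051],
    [12.2,29,0,0,0,-0.051],
    [0,0,-35,0,0,0],
    [0,0,-35,0,0,0],
    [0,0,-35,0,0,0],
    [0,0,-30,0,0,0],
    [0,0,0,0,0,0],
  ],
  gripper=0.76,
)

```text
clock: 7.37
position: [0.599, 0.093, 0.1452]
ee_rot: [-2.675, -1.642, 0.014]
force: [-1.3, -0.8, -0.2]
width: 0.764
gripper_force: 0.0
```

```bash
python3 - <<'E'
from h import *
t=cams.get_image("top")[:,:,::-1];s=cams.get_image("scene")[:,:,::-1]
cv2.imwrite("pics/top2.png",t);cv2.imwrite("pics/scene2.png",s)
a=cv2.resize(t[135:245,130:230],None,fx=4,fy=4,interpolation=cv2.INTER_CUBIC)
b=cv2.resize(s[110:210,230:330],None,fx=4,fy=4,interpolation=cv2.INTER_CUBIC)
o=np.zeros((440,800,3),np.uint8);o[:440,:400]=a;o[:400,400:800]=b
cv2.imwrite("pics/crop3.png",np.clip(o*1.4,0,255).astype(np.uint8))
E
```

```text
(no output)
```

View pics/crop3.png

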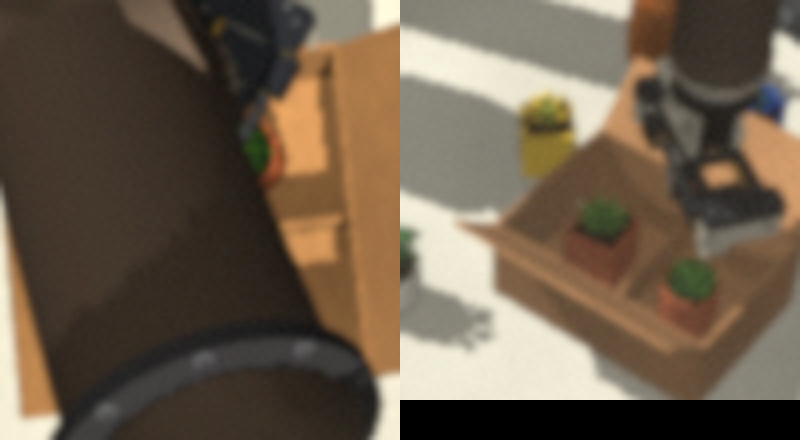

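The gripper hangs over the cactus, and the arm hides the carton from above. In the scene view the flaps and pots are undisturbed, so I'll read the settled pose.

```bash
python3 - <<'E'
from h import *
from scipy.spatial.transform import Rotation as R
o=observe();print(o["position"],R.from_rotvec(o["ee_rot"]).as_matrix().round(3),o["joints"])
E
```

```text
[0.60242827 0.09406643 0.15111098] [[ 0.453  0.892 -0.002]
 [ 0.892 -0.453  0.   ]
 [-0.001 -0.001 -1.   ]] [ 0.10488331  0.53614312 -0.51017728  1.6690608   0.29719524  1.01596918
 -0.97390898]
```

step_arm(
  steps=[
    [-0.4,-2,-25,0,0,0],
    [0,0,-25,0,0,0],
    [0,0,-20,0,0,0],
    [0,0,-12,0,0,0],
    [0,0,-10,0,0,0],
    [0,0,-8,0,0,0],
    [0,0,-8,0,0,0],
    [0,0,0,0,0,0],
    [0,0,0,0,0,0],
  ],
)

```text
clock: 8.22
position: [0.6028, 0.0913, 0.0431]
ee_rot: [2.678, 1.642, 0.0]
force: [-0.0, 0.1, 0.6]
width: 0.764
gripper_force: 0.0
```

No contact on the way down, so I'll close.

step_arm(
  steps=[
    [0,0,0,0,0,0],
    [0,0,0,0,0,0],
    [0,0,0,0,0,0],
    [0,0,0,0,0,0],
    [0,0,0,0,0,0],
    [0,0,0,0,0,0],
  ],
  gripper=0.4,
  force=20,
)

```text
clock: 8.72
position: [0.603, 0.0914, 0.0434]
ee_rot: [2.678, 1.641, 0.002]
force: [-0.7, -0.6, 6.4]
width: 0.625
gripper_force: 20.0
```

step_arm(
  steps=[
    [0,0,5,0,0,0],
    [0,0,10,0,0,0],
    [0,0,20,0,0,0],
    [0,0,25,0,0,0],
    [0,0,30,0,0,0],
    [0,0,30,0,0,0],
    [0,0,30,0,0,0],
    [0,0,30,0,0,0],
    [0,0,20,0,0,0],
    [0,0,8,0,0,0],
    [0,0,0,0,0,0],
  ],
)

```text
clock: 9.63
position: [0.6033, 0.0916, 0.253]
ee_rot: [2.677, 1.641, 0.005]
force: [-0.4, 0.1, -1.8]
width: 0.629
gripper_force: 20.0
```

step_arm(
  steps=[
    [-2,-5,0,0,0,0],
    [-5,-13,0,0,0,0],
    [-8,-21,0,0,0,0],
    [-10,-25,0,0,0,0],
    [-10,-25,0,0,0,0],
    [-10,-25,0,0,0,0],
    [-10,-25,0,0,0,0],
    [-10,-25,0,0,0,0],
    [-10,-25,0,0,0,0],
    [-10,-25,0,0,0,0],
    [-10,-25,0,0,0,0],
    [-10,-25,0,0,0,0],
    [-10,-25,0,0,0,0],
    [-10,-25,0,0,0,0],
    [-8,-20,0,0,0,0],
    [-6,-14,0,0,0,0],
    [-3,-8,0,0,0,0],
    [0,0,0,0,0,0],
  ],
)

```text
clock: 11.13
position: [0.4582, -0.2673, 0.2493]
ee_rot: [-2.681, -1.635, 0.004]
force: [-1.1, -0.4, -2.0]
width: 0.627
gripper_force: 20.0
```

step_arm(
  steps=[
    [5,7,0,0,0,0],
    [6,8,-10,0,0,0],
    [0,0,-25,0,0,0],
    [0,0,-30,0,0,0],
    [0,0,-30,0,0,0],
    [0,0,-30,0,0,0],
    [0,0,-30,0,0,0],
    [0,0,-20,0,0,0],
    [0,0,-10,0,0,0],
    [0,0,-5,0,0,0],
    [0,0,-5,0,0,0],
    [0,0,0,0,0,0],
    [0,0,0,0,0,0],
  ],
)

```text
clock: 12.22
position: [0.4724, -0.2498, 0.0567]
ee_rot: [2.677, 1.641, 0.002]
force: [0.3, 0.4, -2.6]
width: 0.627
gripper_force: 20.0
```

step_arm(
  steps=[
    [-3,-2,-2,0,0,0],
    [0,0,-2,0,0,0],
    [0,0,-2,0,0,0],
    [0,0,-2,0,0,0],
    [0,0,-1,0,0,0],
    [0,0,-1,0,0,0],
    [0,0,0,0,0,0],
    [0,0,0,0,0,0],
  ],
)

```text
clock: 12.88
position: [0.4686, -0.2518, 0.0457]
ee_rot: [-2.678, -1.642, 0.0]
force: [0.7, 0.2, -2.4]
width: 0.628
gripper_force: 20.0
```

step_arm(
  steps=[
    [0,0,-0.7,0,0,0],
    [0,0,-0.7,0,0,0],
    [0,0,0,0,0,0],
    [0,0,0,0,0,0],
  ],
)

```text
clock: 13.22
position: [0.4687, -0.2518, 0.0444]
ee_rot: [2.678, 1.642, 0.0]
force: [0.1, -0.2, -0.8]
width: 0.63
gripper_force: 20.0
```

step_arm(
  steps=[
    [0,0,-0.5,0,0,0],
    [0,0,0,0,0,0],
    [0,0,0,0,0,0],
  ],
)

```text
clock: 13.47
position: [0.4687, -0.2518, 0.0444]
ee_rot: [2.678, 1.641, 0.0]
force: [-2.6, 1.3, 6.3]
width: 0.624
gripper_force: 20.0
```

step_arm(
  steps=[
    [0,0,0,0,0,0],
    [0,0,0,0,0,0],
    [0,0,0,0,0,0],
    [0,0,0,0,0,0],
    [0,0,8,0,0,0],
    [0,0,20,0,0,0],
    [0,0,30,0,0,0],
    [0,0,40,0,0,0],
    [0,0,40,0,0,0],
    [0,0,40,0,0,0],
    [0,0,40,0,0,0],
    [0,0,20,0,0,0],
  ],
  gripper=0.85,
)

```text
clock: 14.47
position: [0.47, -0.2518, 0.2876]
ee_rot: [2.674, 1.64, 0.006]
force: [0.9, -0.4, 0.6]
width: 0.849
gripper_force: 0.0
```

step_arm(
  steps=[
    [1.7,28.1,0,0,0,0.0566],
    [1.7,28.1,0,0,0,0.0566],
    [1.7,28.1,0,0,0,0.0566],
    [1.7,28.1,0,0,0,0.0566],
    [1.7,28.1,0,0,0,0.0566],
    [1.7,28.1,0,0,0,0.0566],
    [1.7,28.1,0,0,0,0.0566],
    [1.7,28.1,0,0,0,0.0566],
    [1.7,28.1,0,0,0,0.0566],
    [1.7,28.1,0,0,0,0.0566],
    [1.7,28.1,0,0,0,0.0566],
    [1.7,28.1,0,0,0,0.0566],
    [0,0,-35,0,0,0],
    [0,0,-35,0,0,0],
    [0,0,-35,0,0,0],
    [0,0,-30,0,0,0],
    [0,0,0,0,0,0],
    [0,0,0,0,0,0],
  ],
  gripper=0.87,
)

```text
clock: 15.97
position: [0.4881, 0.0854, 0.1467]
ee_rot: [-1.977, -2.439, 0.003]
force: [0.2, 0.7, 0.3]
width: 0.87
gripper_force: 0.0
```

```bash
python3 - <<'E'
from h import *
s=cams.get_image("scene")[:,:,::-1];t=cams.get_image("top")[:,:,::-1]
cv2.imwrite("pics/scene3.png",s);cv2.imwrite("pics/top3.png",t)
b=cv2.resize(s[110:250,190:330],None,fx=4,fy=4,interpolation=cv2.INTER_CUBIC)
a=cv2.resize(t[190:260,260:330],None,fx=3.4,fy=3.4,interpolation=cv2.INTER_CUBIC)
o=np.zeros((560,798,3),np.uint8);o[:,:560]=b;o[:238,560:798]=a
cv2.imwrite("pics/crop4.png",np.clip(o*1.4,0,255).astype(np.uint8));print(observe()["position"])
E
```

```text
[0.49008069 0.08598713 0.14886568]
```

View pics/crop4.png

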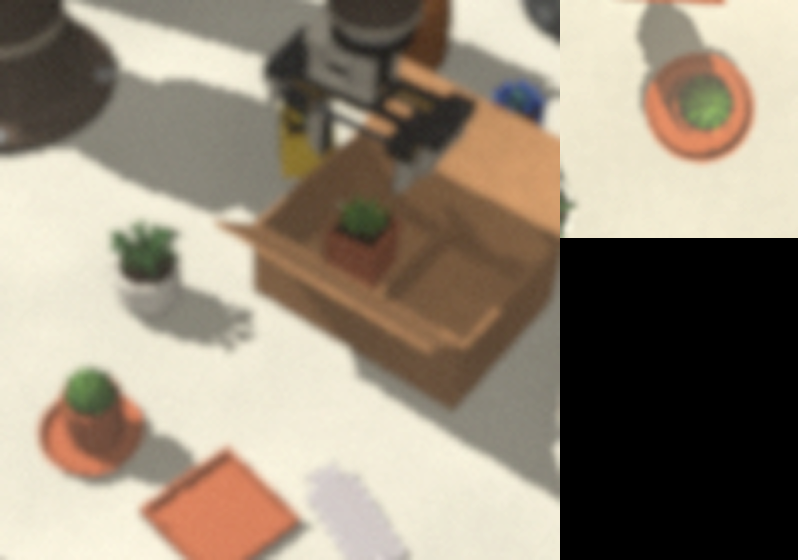

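The round pot stands upright and centred in its saucer (top crop (705,102)). The gripper is over the rosette. I'll take a shallow grip above the divider first.

step_arm(
  steps=[
    [0,0,-25,0,0,0],
    [0,0,-25,0,0,0],
    [0,0,-18,0,0,0],
    [0,0,-10,0,0,0],
    [0,0,-8,0,0,0],
    [0,0,-6,0,0,0],
    [0,0,0,0,0,0],
    [0,0,0,0,0,0],
  ],
)

```text
clock: 16.73
position: [0.4896, 0.0856, 0.0556]
ee_rot: [1.978, 2.44, 0.001]
force: [-0.1, 0.6, 0.7]
width: 0.87
gripper_force: 0.0
```

step_arm(
  steps=[
    [0,0,0,0,0,0],
    [0,0,0,0,0,0],
    [0,0,0,0,0,0],
    [0,0,0,0,0,0],
    [0,0,0,0,0,0],
    [0,0,0,0,0,0],
    [0,0,0,0,0,0],
  ],
  gripper=0.4,
  force=12,
)

```text
clock: 17.32
position: [0.4896, 0.0855, 0.0553]
ee_rot: [1.978, 2.439, 0.001]
force: [0.6, -0.4, 5.7]
width: 0.636
gripper_force: 11.8
```

step_arm(
  steps=[
    [0,0,1,0,0,0],
    [0,0,1.5,0,0,0],
    [-3,-0.4,0,0,0,0],
    [-3,-0.4,0,0,0,0],
    [0,0,0,0,0,0],
    [0,0,-1.2,0,0,0],
    [0,0,-1.2,0,0,0],
    [0,0,0,0,0,0],
  ],
)

```text
clock: 17.98
position: [0.4828, 0.0846, 0.0551]
ee_rot: [1.978, 2.44, -0.001]
force: [-1.8, -0.7, 2.8]
width: 0.637
gripper_force: 11.9
```

step_arm(
  steps=[
    [0,0,0,0,0,0],
    [0,0,0,0,0,0],
    [0,0,0,0,0,0],
    [0,0,-3,0,0,0],
    [0,0,-3,0,0,0],
    [0,0,-3,0,0,0],
    [0,0,-3,0,0,0],
    [0,0,0,0,0,0],
    [0,0,0,0,0,0],
  ],
  gripper=0.72,
)

```text
clock: 18.73
position: [0.4827, 0.0846, 0.0426]
ee_rot: [-1.978, -2.44, 0.001]
force: [-0.0, -0.4, 0.6]
width: 0.717
gripper_force: 0.0
```

step_arm(
  steps=[
    [0,0,0,0,0,0],
    [0,0,0,0,0,0],
    [0,0,0,0,0,0],
    [0,0,0,0,0,0],
    [0,0,0,0,0,0],
  ],
  gripper=0.4,
  force=20,
)

```text
clock: 19.15
position: [0.483, 0.0847, 0.043]
ee_rot: [1.979, 2.44, 0.0]
force: [-0.4, 0.3, -0.8]
width: 0.634
gripper_force: 19.8
```

step_arm(
  steps=[
    [0,0,5,0,0,0],
    [0,0,10,0,0,0],
    [0,0,20,0,0,0],
    [0,0,25,0,0,0],
    [0,0,30,0,0,0],
    [0,0,30,0,0,0],
    [0,0,30,0,0,0],
    [0,0,30,0,0,0],
    [0,0,20,0,0,0],
    [0,0,8,0,0,0],
    [0,0,0,0,0,0],
    [0,0,0,0,0,0],
  ],
)

```text
clock: 20.15
position: [0.4825, 0.0843, 0.2505]
ee_rot: [1.979, 2.44, -0.001]
force: [0.2, -1.4, -2.3]
width: 0.636
gripper_force: 19.8
```

step_arm(
  steps=[
    [2.8,-6.2,0,0,0,-0.005],
    [6.9,-15.4,0,0,0,-0.0124],
    [11,-24.7,0,0,0,-0.02],
    [13.8,-30.9,0,0,0,-0.0248],
    [13.8,-30.9,0,0,0,-0.0248],
    [13.8,-30.9,0,0,0,-0.0248],
    [13.8,-30.9,0,0,0,-0.0248],
    [13.8,-30.9,0,0,0,-0.0248],
    [13.8,-30.9,0,0,0,-0.0248],
    [13.8,-30.9,0,0,0,-0.0248],
    [11,-24.7,0,0,0,-0.02],
    [6.9,-15.4,0,0,0,-0.0124],
    [2.8,-6.2,0,0,0,-0.005],
    [0,0,0,0,0,0],
    [0,0,0,0,0,0],
  ],
)

```text
clock: 21.4
position: [0.6204, -0.2239, 0.2498]
ee_rot: [-2.264, -2.175, 0.001]
force: [-1.4, 0.1, -1.5]
width: 0.633
gripper_force: 19.8
```

step_arm(
  steps=[
    [0,0,-10,0,0,0],
    [0,0,-25,0,0,0],
    [0,0,-30,0,0,0],
    [0,0,-30,0,0,0],
    [0,0,-30,0,0,0],
    [0,0,-30,0,0,0],
    [0,0,-20,0,0,0],
    [0,0,-10,0,0,0],
    [0,0,-5,0,0,0],
    [0,0,-5,0,0,0],
    [0,0,0,0,0,0],
    [0,0,0,0,0,0],
  ],
)

```text
clock: 22.4
position: [0.6217, -0.2242, 0.0571]
ee_rot: [2.264, 2.175, 0.002]
force: [-0.2, 0.5, -2.2]
width: 0.634
gripper_force: 19.8
```

step_arm(
  steps=[
    [0,0,-3,0,0,0],
    [0,0,-3,0,0,0],
    [0,0,-2,0,0,0],
    [0,0,-1.5,0,0,0],
    [0,0,-1,0,0,0],
    [0,0,-0.7,0,0,0],
    [0,0,0,0,0,0],
    [0,0,0,0,0,0],
  ],
)

```text
clock: 23.07
position: [0.621, -0.2243, 0.0447]
ee_rot: [2.266, 2.176, 0.0]
force: [0.9, -0.4, -2.5]
width: 0.637
gripper_force: 19.8
```

step_arm(
  steps=[
    [0,0,-0.8,0,0,0],
    [0,0,-0.7,0,0,0],
    [0,0,0,0,0,0],
    [0,0,0,0,0,0],
  ],
)

```text
clock: 23.4
position: [0.6211, -0.2243, 0.0436]
ee_rot: [2.265, 2.176, 0.0]
force: [-1.0, -0.8, 2.4]
width: 0.63
gripper_force: 19.8
```

Touched down, so I'll release, rise and move clear.

step_arm(
  steps=[
    [0,0,0,0,0,0],
    [0,0,0,0,0,0],
    [0,0,0,0,0,0],
    [0,0,0,0,0,0],
    [0,0,8,0,0,0],
    [0,0,20,0,0,0],
    [0,0,30,0,0,0],
    [0,0,35,0,0,0],
    [0,0,35,0,0,0],
    [0,0,35,0,0,0],
    [0,0,35,0,0,0],
    [-15,-30,20,0,0,0],
    [-15,-35,0,0,0,0],
    [-15,-35,0,0,0,0],
    [-15,-35,0,0,0,0],
    [-15,-35,0,0,0,0],
    [-15,-35,0,0,0,0],
    [-15,-20,0,0,0,0],
    [0,0,0,0,0,0],
  ],
  gripper=0.85,
)

```text
clock: 24.98
position: [0.5107, -0.4567, 0.2611]
ee_rot: [2.276, 2.165, -0.007]
force: [-1.2, -0.1, -0.6]
width: 0.849
gripper_force: 0.0
```

```bash
python3 - <<'E'
from h import *
s=cams.get_image("scene")[:,:,::-1];t=cams.get_image("top")[:,:,::-1]
b=cv2.resize(s[120:260,190:330],None,fx=3.2,fy=3.2,interpolation=cv2.INTER_CUBIC)
a=cv2.resize(t[140:260,120:330],(350,200),interpolation=cv2.INTER_CUBIC)
o=np.zeros((448,798,3),np.uint8);o[:,:448]=b;o[:200,448:798]=a
cv2.imwrite("pics/crop5.png",np.clip(o*1.3,0,255).astype(np.uint8));print(observe()["position"],observe()["clock"])
E
```

```text
[ 0.51502525 -0.45035274  0.26154182] 25.0833
```

View pics/crop5.png

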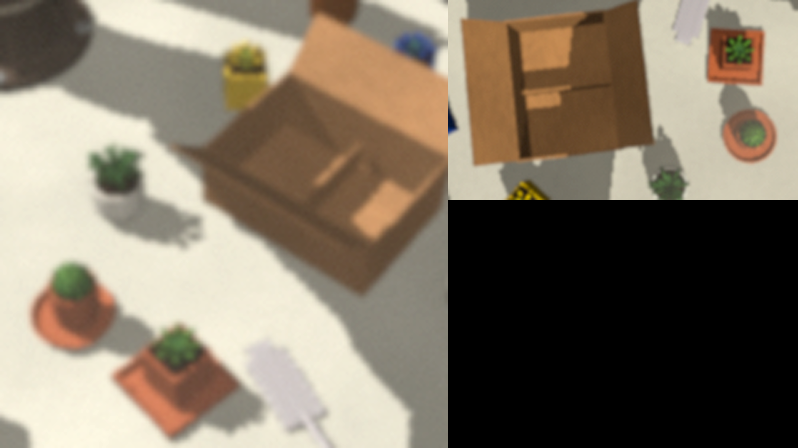

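Both plants stand upright inside their dishes (top crop (738,50) square, (752,133) round). Both flaps lean far outward, and the bystanders in view are undisturbed.

```bash
python3 -c "
from cell import job;print(job.sign_off())"
```

```text
the job is handed in; nothing more can be done
None
```

The job is handed in at about 25 s: both flaps are open and leaning well outwards, the round pot stands in the round saucer and the square pot in the square dish, and the other things in the last pictures stand where they were.

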